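# Nip a mended book board in the bench lever press

### The arm

A 7-joint arm with a two-finger parallel gripper is mounted at the origin on the work surface; the furniture and walls round the work are solid. World frame = base frame: x ahead of the robot, y to its left, z up, the work surface at z = 0. Lengths are in mm, angles in rad, forces in N, time in s.
With the tool pointing down it reaches from about 425 to 925 mm from the base axis. Payload 6.8 kg.
Tool frame: the origin (TCP) lies midway between the tips of the shut fingers; the grasp point (between the pads) lies 19 mm behind it; z points along the fingers, y is the line along which they close (so a half turn about z gives the same grasp; the last joint's range is limited). The gripper opens to 88 mm and grips with 3 to 60 N. Pads are 20 mm wide; open, the fingers measure 115 mm over their backs; the gripper's body (75 mm by 178 mm) begins 61 mm behind the grasp point.
Start: joints at [-1.275, 0.477, 0.022, 1.555, -0.011, 1.109, -0.083], TCP at [265.216, 620.732, 222.664] pointing down, gripper open.
Joint ranges: [-2.96, 2.96], [-0.34, 2.1], [-1.41, 1.46], [0.24, 2.44], [-1.37, 4.51], [0.17, 1.92], [-2.96, 2.96]. Speed limits (rad/s): [2.39, 2.39, 3.14, 3.14, 3.14, 3.14, 3.14].

### API

Orientations are given as [roll, pitch, yaw] about the fixed x, y, z axes, in that order (R = Rz(yaw) Ry(pitch) Rx(roll)).
In Python, from rig import r gives the robot as it stands.
- The arm moves only by the shell command python3 inch.py 'ROWS' [FORCE]. ROWS is a JSON list of rows, 1 to 10 of them, each written [[dx, dy, dz], turn, opening]: dx, dy, dz in shares of 1000 mm (1.0 is 1000 mm), then a turn about the tool's z in parts of the range, where 1.0 means pi rad, then the opening from 0.0 (shut) to 1.0 (fully open); each row is the pose to reach, as a shift and turn from the pose commanded when the command began, along the tool's axes at that moment; what a row does not reach only later rows make up. A row lasts 1/10 s, in which the tool goes at most 50 mm and 0.15 rad, less where a joint would pass 70% of its speed; a pose out of reach is approached as far as the arm can. The fingers move at their own pace and stop on an object; FORCE is the grip in N (left out, the last holds). Time passes only in rows, so rows that do not move let the fingers close. It prints the time, the measured TCP pose, the force, the opening and the grip force at its end. Shift and turn numbers lie between -1 and 1, and a call with a number outside is refused. Input that does not fit is refused with a message, and nothing moves.
- r.state(): the state, without advancing time (a new reading comes with each control period).
- r.get_image(name): name is "scene" or "top" or "wrist"; returns a dict with "image" (420x560x3 uint8, blue, green, red), "range_z" (420x560 float32, mm along the optical axis (not along the pixel's ray), 0 where there is no reading), "intrinsics" (3x3 intrinsics, pixels), "origin" and "attitude" of the camera in the world; the wrist camera has in their place "T_tool_cam" (4x4, takes a point from camera to tool coordinates, whose origin is the TCP and whose axes are the flange's). Camera axes: x right, y up, looking along -z (the intrinsics and any distortion apply to the point x, -y, -z); pixel columns grow to the right and rows downward; lengths in mm; the calibration is good to about 2 mm. A picture is of the moment at which its call begins: read the wrist's pose just before it.
- r.hand_in(): hands the job in; it is judged then, once.
The state is a dict: "time": time; "q": joint angles; "dq": joint speeds; "tau": joint torques, N m; "eef_pos": TCP position; "orientation": TCP orientation; "wrist_force": force on the tool from outside, world axes, zero at the start; "ft_torque": the same for the moment, N m; "opening": opening from 0.0 (shut) to 1.0 (fully open); "gripper_force": force on a finger pad.
Only numpy, scipy, OpenCV 4.12 (cv2) and the standard library are available. Lean on these libraries where they do the work, as an engineer would, in place of code of your own. Each camera call takes 0.05 s, during which the arm holds its last target. There are 200 camera calls.

### The job

The mend in this small wooden book board has just been glued and must be nipped while the glue grabs. Lay the board on the bed of the lever press and slide it in, mended end first and square, under the middle of the foot until you feel it touch the end stop, without shifting the stop; let go of it, then push the lever down until the sprung foot has squeezed in about half of its 10 mm stroke on the board (the groove on its stem reaches the cup), without ever bottoming it. The lever has no latch, so finish while holding it there, and leave the other things on the bench where they are.

Things in the scene. Friction and masses are not known exactly. Their poses are not given: they have to be found in the camera images.
- board: Small wooden book board with a freshly glued mend, 60 (x) x 150 (y) x 10 (z) mm, 50 to 100 g, lying flat on the bench in front of and right of the press. Origin: centre of its underside. Its y axis runs along its length to the mended end (a 35 mm end piece of newer wood across the full width); the -y end has a small brass catch plate. Grasp it across its 60 mm width.
- board_end (a point): Middle of the mended end face of the board (board y +75 mm, 5 mm above its underside).
- board_hold (a point): Good place to grasp the board for loading: 45 mm from its centre towards the brass end (board y -45), 5 mm above its underside; held there, the gripper stays clear of the press.
- press: Bench lever press, fixed, grey cast frame. Origin: on the ram's vertical axis at bench level; x points to its back (column), y to its left. Base plate x -55 to 92, y -115 to 80 mm. Column x 49 to 85, 34 mm wide, lugs up to 156 mm; the arm over the bed is 34 mm wide, its underside 78 mm up. The board goes in along +y from the right (-y) side, its y axis along the press's, its middle on x = 0.
- bed (a point): Top of the flat steel bed of the press under the ram, 14 mm above the bench; the bed reaches x -42 to +42, y -111 to +76 mm from here (press axes).
- stop_face (a point): Middle of the working face of the end stop, 5 mm above the bed, axes as the press's; the face looks to -y (right). The stop is a steel angle, 60 mm wide, 16 mm high, set 25 to 45 mm left (+y) of the ram axis and clamped by two black knobs: it bears a push of about 15 N and slides if pushed harder than about 20 N.
- press_lever: Lever of the press, with a black round grip, 22 mm in diameter, 72 mm long, centred 165 mm from the pivot. Origin on the pivot; the grip lies along its -x axis (towards the robot), z up across it. Push the grip down from above. Nothing latches the lever: let go, it rises by its spring. The grip's middle starts about 0.176 m above the bench and goes down about 59 mm to the half-squeezed position.
- grip_top (a point): Top of the lever's grip at its middle, where to push down (165 mm from the pivot, 11 mm above the grip's centre line).
- lever_angle (a joint): Lever angle (rad): 0 raised (0.22 above level), grows as the grip goes down, at most 0.44. Pivot: level pin along the press's y axis at press x +65, z +140 mm. With the board on the bed the foot touches it at about 0.28, is half squeezed at 0.36 and bottoms at 0.44. At the grip the return spring takes 3 to 7 N, and 3 to 6 N more while the foot is squeezed.
- foot_squeeze (a joint): Squeeze of the sprung foot into the ram's cup (m): 0 free, 0.010 bottomed. A groove round the foot's 15 mm stem marks half stroke: at 0.005 it is at the cup's edge. The foot's spring gives 8 N at touch and gains 1.2 N per mm.
- press_foot: Round rubber-faced foot under the ram, 28 mm in diameter; origin at the centre of its underside, 42 mm above the bench (28 mm above the bed) while the lever is up.
- jar_paste: closed glass jar of paste, 62 mm across, 62 mm high, standing on the right of the bench (bystander; origin at the centre of its underside)
- bone_folder: flat pale bone folder, 153 x 22 x 4 mm, lying along the right edge of the bench (bystander; origin at the centre of its underside)
- spool0: small wooden thread spool with light thread, 33 mm across, 40 mm high, standing at the left front (bystander; origin at the centre of its underside)
- spool1: small wooden thread spool with dark thread, 33 mm across, 40 mm high, standing at the left front (bystander; origin at the centre of its underside)
- jar_pigment: closed glass jar of pigment, 56 mm across, 54 mm high, at the back of the bench, right of the press (bystander; origin at the centre of its underside)

How it is judged (in metres and radians):
On the way, in this order (a step that is already met when the one before it is completed fails the run):
1. the board lies flat on the bed, square, its mended end against the stop, let go, while the lever is still up (y of board_end in the frame of stop_face between -0.003 and 0.002 m and x of board_end in the frame of stop_face between -0.012 and 0.012 m and angle between the y axis of board and the y axis of press, either way round below 0.08 rad and z of board in the frame of press between 0.011 and 0.0165 m and angle between board's own z axis and vertical below 0.04 rad and value of joint lever_angle below 0.1 rad and contact force between the fingers and board below 0.1 N), for 0.2 s.
2. the lever is pushed down at its grip until the foot is squeezed about half its stroke (3 to 7 mm) on the board (value of joint foot_squeeze between 0.003 and 0.007 m and contact force between press_foot and board above 8 N and contact force between the fingers and press_lever above 2 N), for 0.5 s.
At the end, for the whole second after the job is handed in: Robot still pushing the lever grip (over 2 N), steady; foot squeezed 3 to 7 mm, over 8 N on the board; board flat on the bed, mended end within 3 mm of the stop, within 12 mm of the bed's middle and 0.08 rad of square, not touched by the robot (all of step 2 and y of board_end in the frame of stop_face between -0.003 and 0.002 m and x of board_end in the frame of stop_face between -0.012 and 0.012 m and angle between the y axis of board and the y axis of press, either way round below 0.08 rad and z of board in the frame of press between 0.011 and 0.0165 m and angle between board's own z axis and vertical below 0.04 rad and contact force between the arm and board below 0.1 N and velocity of joint lever_angle between -0.05 and 0.05 rad/s); the arm keeps its last pose, push and grip.
It fails at once if the foot is bottomed (squeezed more than 9 mm) (value of joint foot_squeeze above 0.009 m).
It fails at once if the end stop is shifted by more than 2.5 mm (distance of stop_face from where it was at the start of the episode above 0.0025 m).
It fails at once if another thing on the bench is moved by more than 25 mm (distance of any of jar_paste, bone_folder, spool0, spool1, jar_pigment from where it was at the start of the episode above 0.025 m).
It also fails if it takes over 58 s, if anything falls off the work surface, if the arm or the gripper's body presses on something with over 40 N, if the wrist force passes 120 N, or if a joint passes its speed limit or range.

## Working session

There is one attempt and no reset: what is moved stays moved. The work goes in short steps, Python scripts to look and compute and a shell command to move; the robot and the scene stay as the last step left them, time stands still between calls to the robot, and variables do not carry over. Pictures are saved under pics/ and viewed, at most 12 in all, crops included, and the job is handed in when it is done.

```bash
ls; mkdir -p pics
cat > h.py <<'E'
import numpy as np, cv2
from scipy.spatial.transform import Rotation as R
from rig import r
def cam(name):
    s=r.state(); d=r.get_image(name); d['s']=s
    if name=='wrist':
        T=np.eye(4);T[:3,:3]=R.from_euler('xyz',s['orientation']).as_matrix();T[:3,3]=s['eef_pos']
        M=T@np.array(d['T_tool_cam'])
    else:
        M=np.eye(4);a=np.array(d['attitude'],float)
        M[:3,:3]=a if a.shape==(3,3) else R.from_euler('xyz',a).as_matrix()
        M[:3,3]=d['origin']
    d['M']=M; return d
def cloud(d):
    K=np.array(d['intrinsics']);z=d['range_z'];v,u=np.indices(z.shape)
    p=np.stack([(u-K[0,2])/K[0,0]*z,-(v-K[1,2])/K[1,1]*z,-z],-1)
    return p@d['M'][:3,:3].T+d['M'][:3,3]
def ray(d,uv,z):
    K=np.array(d['intrinsics']);uv=np.atleast_2d(uv).astype(float)
    c=np.c_[(uv[:,0]-K[0,2])/K[0,0],-(uv[:,1]-K[1,2])/K[1,1],-np.ones(len(uv))]@d['M'][:3,:3].T
    o=d['M'][:3,3];return o+c*((z-o[2])/c[:,2])[:,None]
E
python3 - <<'E'
from h import *
for n in('top','scene'):
    d=cam(n);cv2.imwrite(f'pics/{n}0.png',d['image']);print(n,d['origin'],d['attitude'],d['intrinsics'],{k for k in d})
    np.savez(f'pics/{n}0.npz',c=cloud(d),im=d['image'])
print(r.state())
E
```

```text
inch.py
pics
rig.py
top [ 314.41788635  -98.59485005 1303.12598868] [ 0.16843151  0.00789969 -1.59326942] [[435.40409813   0.         284.43523246]
 [  0.         435.40409813 212.85749582]
 [  0.           0.           1.        ]] {'s', 'image', 'origin', 'range_z', 'M', 'attitude', 'intrinsics'}
scene [-364.95087688  341.66479442  628.59782816] [ 1.11803395 -0.00767268 -2.05643946] [[437.38996644   0.         278.01849564]
 [  0.         437.38996644 212.17300675]
 [  0.           0.           1.        ]] {'s', 'image', 'origin', 'range_z', 'M', 'attitude', 'intrinsics'}
{'time': 0.1, 'q': array([-1.27509083,  0.47769854,  0.0223742 ,  1.55634664, -0.01147156,
        1.10928032, -0.08311341]), 'dq': array([-0.00151272, -0.00151974, -0.00142682, -0.00249183,  0.00114929,
        0.00075597,  0.0001914 ]), 'tau': array([ 4.81106399e-03, -5.84096038e+01,  1.54025886e+00, -2.73315471e+01,
       -5.41741715e-02,  1.30592199e-02,  5.53706695e-05]), 'eef_pos': array([265.0468473 , 620.20226811, 221.79474285]), 'orientation': array([-3.13999582e+00,  1.55532700e-04,  2.73777862e+00]), 'wrist_force': array([-0.33083585,  1.18555626, -0.25613804]), 'ft_torque': array([-0.01510912, -0.0209446 , -0.01248403]), 'gripper_force': 0.0, 'opening': 0.9975323469705994}
```

View pics/top0.png

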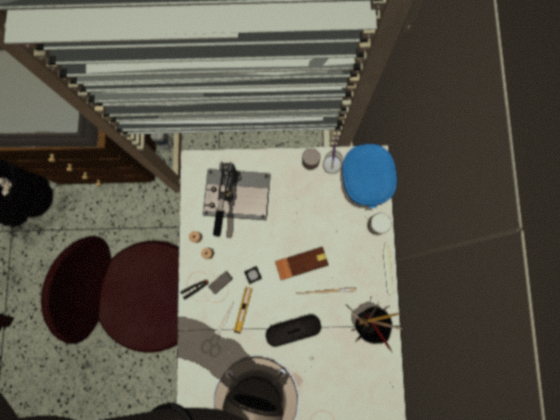

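View pics/scene0.png

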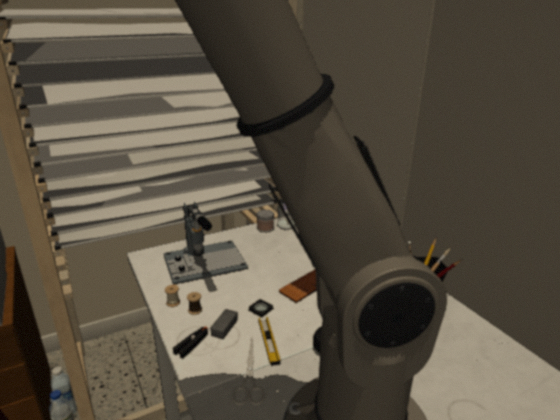

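Run:
```python
from h import *
d=cam('top');im=d['image']
c=cloud(d)
cv2.imwrite('pics/crop1.png',cv2.convertScaleAbs(cv2.resize(im[145:290,180:340],None,fx=5,fy=4.1,interpolation=cv2.INTER_CUBIC),alpha=1.5))
for n,uv in dict(base=(263,180),board=(300,264),pigm=(311,158),paste=(380,223),sp0=(195,237),sp1=(208,253),grip=(218,222)).items(): print(n,c[uv[1],uv[0]].round(1))
hsv=cv2.cvtColor(im,cv2.COLOR_BGR2HSV)
roi=np.zeros(im.shape[:2],np.uint8);roi[240:285,268:335]=255
m=cv2.inRange(hsv,(0,110,30),(30,255,255))&roi
cs=max(cv2.findContours(m,0,2)[0],key=cv2.contourArea)
w=ray(d,cs[:,0]+0.0,10)[:,:2].astype(np.float32)
print('board rect',cv2.minAreaRect(w),cv2.minAreaRect(cs))
# press base: depth 5..25mm in region
roi[:]=0;roi[160:225,195:280]=255
z=c[...,2];m=((z>4)&(z<25)).astype(np.uint8)*255&roi
for s in range(160,225,8): print(z[s,196:280:6].round(0))
cv2.imwrite('pics/m.png',m)
```

```text
base [637.3 -30.3  11.8]
board [ 380.5 -136.     5.2]
pigm [ 689.  -175.9   58.9]
paste [ 489.1 -366.8   65.3]
sp0 [463.3 167.8  46.8]
sp1 [416.6 131.1  39.1]
grip [484.2  78.5 188.7]
board rect ((383.761474609375, -139.53964233398438), (55.691768646240234, 144.5792694091797), 16.373106002807617) ((301.1257629394531, 262.7716369628906), (18.996904373168945, 48.97825241088867), 71.99584197998047)
[-1.  7. -0.  4.  3.  1.  4.  5.  7.  0.  5. -1. -1.  2.]
[  1.  -1.  11.   3. 159. 146. 150.   1.   2.   4.  -1.   0.   3.   2.]
[  3.   2.  13.  11.  15. 111. 100.  30.  17.  16.  17.  16.  14.   1.]
[  3.   3.  16.  14. 163. 165.  16.  17.  13.  11.  19.  16.   9.  -0.]
[  3.   1.  21.  22. 167. 165.  85.  16.  17.  16.  14.   9.  12.   1.]
[  3.   4.  16.  22. 163.  48.  16.  12.  16.  17.  14.  14.   6.  -2.]
[ -2.   2.  11.  14. 180.  16.  15.  18.  17.  16.  17.  15.   3.   3.]
[ -0.   1.   2.   1. 182.  16.  12.  19.  12.  10.  14.  12.   2.   1.]
[  1.  -2.   4. 184. 187.   2.   3.   2.   2.   2.   1.   2.  -2.  -4.]
```

View pics/crop1.png

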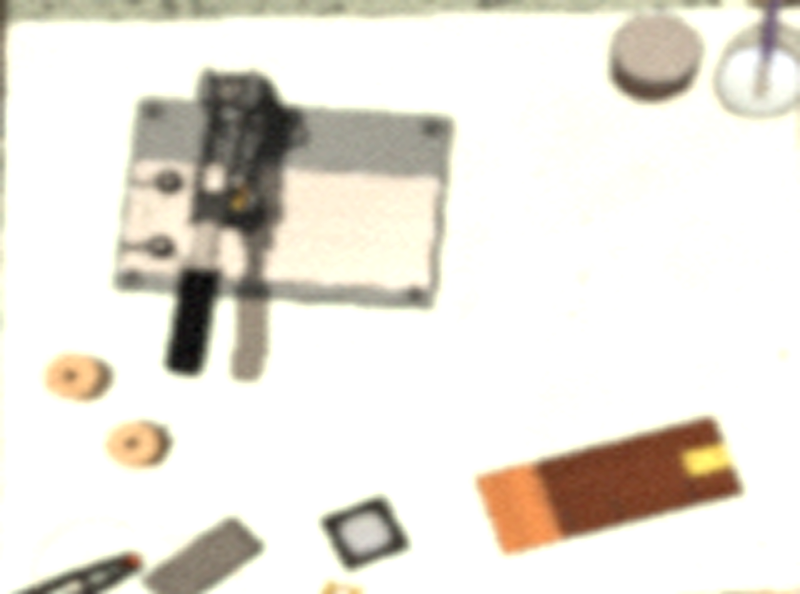

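```bash
cat > go.py <<'E'
import sys
from h import *
# go.py x y z yaw : shift in tool axes from the measured pose
s=r.state();t=np.array([float(a) for a in sys.argv[1:4]])
Rm=R.from_euler('xyz',s['orientation']).as_matrix()
dy=(float(sys.argv[4])-s['orientation'][2]+np.pi)%(2*np.pi)-np.pi
print(s['time'],'shift',(Rm.T@(t-s['eef_pos'])).round(1),'turn',round(-dy,4),'at',s['eef_pos'].round(1),s['orientation'].round(4),s['wrist_force'].round(1))
E
python3 go.py 480 190 270 2.3;python3 go.py 440 -150 270 1.857
```

```text
0.15 shift [-366.7 -311.3  -47.6] turn 0.4378 at [265.1 620.3 221.9] [-3.1403e+00  1.0000e-04  2.7378e+00] [-0.5 -0.4 -0.3]
0.15 shift [-463.5 -639.7  -47.2] turn 0.8808 at [265.1 620.3 221.9] [-3.1403e+00  1.0000e-04  2.7378e+00] [-0.5 -0.4 -0.3]
```

The manual's scale: shifts go in shares of 1000 mm and turns go in shares of pi rad. Converting my numbers, -367 mm / 1000 = -0.367, -311 mm / 1000 = -0.311, 0.15 rad / 3.1416 = 0.0477.

```bash
python3 inch.py '[[[-0.18, -0.15, -0.048], 0.0477, 1], [[-0.367, -0.311, -0.048], 0.1401, 1], [[-0.367, -0.311, -0.048], 0.1401, 1], [[-0.367, -0.311, -0.048], 0.1401, 1], [[-0.367, -0.311, -0.048], 0.1401, 1], [[-0.367, -0.311, -0.048], 0.1401, 1], [[-0.367, -0.311, -0.048], 0.1401, 1], [[-0.367, -0.311, -0.048], 0.1401, 1], [[-0.367, -0.311, -0.048], 0.1401, 1], [[-0.367, -0.311, -0.048], 0.1401, 1]]'; python3 go.py 440 -150 270 1.857
```

```text
time: 1.15
eef_pos: [481.7, 186.7, 271.1]
orientation: [3.141, 0.001, 2.294]
wrist_force: [0.4, 0.1, 0.3]
opening: 1.0
gripper_force: 0.0
1.15 shift [-224.8 -254.1    1.2] turn 0.4372 at [481.7 186.7 271.1] [3.1413e+00 7.0000e-04 2.2942e+00] [0.4 0.1 0.3]
```

To row units: -254 mm / 1000 = -0.254, -225 mm / 1000 = -0.225, 0.44 rad / 3.1416 = 0.1401.

```bash
python3 inch.py '[[[-0.225, -0.254, 0], 0.1401, 1], [[-0.225, -0.254, 0], 0.1401, 1], [[-0.225, -0.254, 0], 0.1401, 1], [[-0.225, -0.254, 0], 0.1401, 1], [[-0.225, -0.254, 0], 0.1401, 1], [[-0.225, -0.254, 0], 0.1401, 1], [[-0.225, -0.254, 0], 0.1401, 1], [[-0.225, -0.254, 0], 0.1401, 1], [[-0.225, -0.254, 0], 0.1401, 1]]'
python3 - <<'E'
from h import *
d=cam('wrist');cv2.imwrite('pics/w1.png',d['image']);print(d['T_tool_cam'],d['intrinsics'])
np.savez('pics/w1.npz',c=cloud(d),im=d['image'],M=d['M'],K=d['intrinsics'])
E
```

```text
time: 2.05
eef_pos: [439.9, -146.8, 270.5]
orientation: [-3.141, -0.0, 1.856]
wrist_force: [-0.2, -0.0, 1.0]
opening: 1.002
gripper_force: 0.0
[[-2.91634481e-04  9.54825681e-01  2.97166341e-01  8.14156068e+01]
 [ 9.99998902e-01  7.10272565e-04 -1.30079444e-03 -1.29870402e+00]
 [-1.45310104e-03  2.97165635e-01 -9.54824839e-01 -1.61986811e+02]
 [ 0.00000000e+00  0.00000000e+00  0.00000000e+00  1.00000000e+00]] [[365.56413591   0.         277.34527927]
 [  0.         365.56413591 206.74918222]
 [  0.           0.           1.        ]]
```

View pics/w1.png

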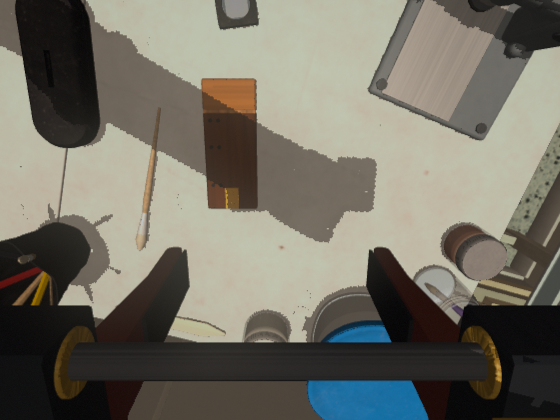

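Run:
```python
from h import *
f=np.load('pics/w1.npz');im=f['im'];d=dict(intrinsics=f['K'],M=f['M'])
hsv=cv2.cvtColor(im,cv2.COLOR_BGR2HSV)
roi=np.zeros(im.shape[:2],np.uint8);roi[65:225,185:275]=255
for s0 in(90,115,140):
    m=cv2.inRange(hsv,(0,s0,20),(30,255,255))&roi
    m=cv2.morphologyEx(m,cv2.MORPH_CLOSE,np.ones((7,7)))
    cs=max(cv2.findContours(m,0,1)[0],key=cv2.contourArea)
    rc=cv2.minAreaRect(cs);print(s0,rc)
    w=ray(d,cs[:,0],10)[:,:2].astype(np.float32);print(cv2.minAreaRect(w),cv2.boxPoints(cv2.minAreaRect(w)).round(1).tolist())
ov=(m>0);print(hsv[150,190:270:6].tolist())
m2=cv2.inRange(hsv,(18,120,100),(35,255,255))&roi
```

```text
90 ((229.06883239746094, 143.40249633789062), (129.37962341308594, 53.22273254394531), 89.3839340209961)
((380.6943054199219, -140.8195037841797), (59.09156036376953, 147.8721923828125), 15.914155960083008) [[332.0, -77.80000305175781], [372.6000061035156, -220.0], [429.3999938964844, -203.8000030517578], [388.79998779296875, -61.599998474121094]]
115 ((228.5, 143.0), (128.0, 53.0), 90.0)
((380.879638671875, -140.17462158203125), (58.71025085449219, 146.58462524414062), 16.055734634399414) [[332.3999938964844, -77.9000015258789], [372.8999938964844, -218.6999969482422], [429.3999938964844, -202.5], [388.79998779296875, -61.599998474121094]]
140 ((228.5, 99.0), (40.0, 53.0), 90.0)
((366.4971923828125, -90.31192779541016), (58.213714599609375, 42.55677795410156), 16.304521560668945) [[332.6000061035156, -78.0999984741211], [344.5, -118.9000015258789], [400.3999938964844, -102.5999984741211], [388.5, -61.70000076293945]]
[[17, 44, 115], [17, 45, 114], [16, 47, 115], [12, 111, 60], [11, 119, 60], [12, 123, 58], [11, 130, 57], [12, 123, 58], [12, 128, 60], [13, 121, 55], [11, 119, 58], [13, 72, 64], [16, 48, 112], [16, 47, 113]]
```

```bash
python3 go.py 590 -30 290 1.65
```

```text
2.1 shift [ 68.4 176.3 -19.5] turn 0.2082 at [ 440.3 -145.6  270.5] [-3.1415e+00 -5.0000e-04  1.8582e+00] [-0.4  0.9 -0.9]
```

To row units: 176 mm / 1000 = 0.176, 68 mm / 1000 = 0.068, 0.2 rad / 3.1416 = 0.0637.

```bash
python3 inch.py '[[[0.068, 0.176, -0.02], 0.0637, 1], [[0.068, 0.176, -0.02], 0.0637, 1], [[0.068, 0.176, -0.02], 0.0637, 1], [[0.068, 0.176, -0.02], 0.0637, 1], [[0.068, 0.176, -0.02], 0.0637, 1], [[0.068, 0.176, -0.02], 0.0637, 1]]'
python3 - <<'E'
from h import *
d=cam('wrist');cv2.imwrite('pics/w2.png',d['image']);print(d['s']['eef_pos'],d['s']['orientation'])
np.savez('pics/w2.npz',c=cloud(d),im=d['image'],M=d['M'],K=d['intrinsics'])
E
```

```text
time: 2.7
eef_pos: [589.9, -28.8, 289.7]
orientation: [-3.14, 0.0, 1.662]
wrist_force: [-0.7, -0.1, -1.1]
opening: 1.003
gripper_force: 0.0
[589.8902513  -28.76707089 289.69016441] [-3.13980303e+00  2.61539607e-04  1.66214781e+00]
```

View pics/w2.png

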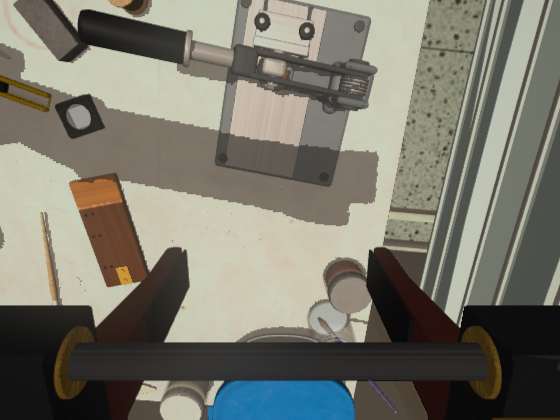

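Run:
```python
from h import *
f=np.load('pics/w2.npz');im=f['im']
cv2.imwrite('pics/crop2.png',cv2.convertScaleAbs(cv2.resize(im[0:200,200:400],None,fx=4,fy=3,interpolation=cv2.INTER_CUBIC),alpha=1.6))
```

```text
(no output)
```

View pics/crop2.png

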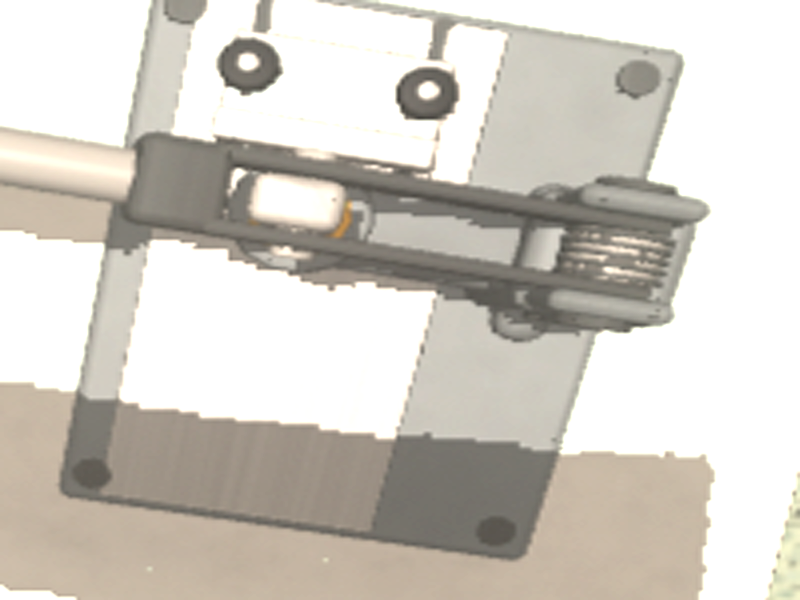

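Run:
```python
from h import *
f=np.load('pics/w2.npz');d=dict(intrinsics=f['K'],M=f['M']);c=f['c']
def P(cx,cy,z): return ray(d,(200+cx/4-.4,cy/3-.4),z)[0]
print('cam',d['M'][:3,3])
a=P(508,30,14);b=P(372,528,14);e=P(183,90,14);g=P(112,490,14)
for n,x in dict(a=a,b=b,e=e,g=g).items():print(n,x.round(1))
for p,q in((b,a),(g,e)): v=q-p;print('yaw',np.arctan2(-v[0],v[1]))
C=[P(60,493,12),P(525,560,12),P(682,55,12)];print(np.round(C,1),np.linalg.norm(C[1]-C[0]),np.linalg.norm(C[2]-C[1]))
v=C[2]-C[1];print('yaw',np.arctan2(-v[0],v[1]));v=C[1]-C[0];print(np.arctan2(v[1],v[0]))
for z in(14,30):
  s1=P(215,140,z);s2=P(435,172,z);print('stop',z,s1.round(1),s2.round(1),np.linalg.norm(s2-s1))
for (u,v) in((115,38),(150,46),(100,30)):print('grip',np.median(c[v-2:v+3,u-2:u+3].reshape(-1,3),0).round(1))
for (x,y) in ((250,350),(500,400),(130,350),(300,100)):print('z',np.median(c[int(y/3)-3:int(y/3)+4,200+x//4-3:200+x//4+4,2]))
def frame(yaw):
  X=np.array([np.cos(yaw),np.sin(yaw)]);Y=np.array([-np.sin(yaw),np.cos(yaw)])
  return X,Y
for yaw in(-.06,-.08,-.1):
  X,Y=frame(yaw)
  mx=(np.mean([a[:2]@X,b[:2]@X])+np.mean([e[:2]@X,g[:2]@X]))/2
  cx=[C[0][:2]@X+55,C[1][:2]@X-92,C[2][:2]@X-92]
  cy=[C[0][:2]@Y+115,C[1][:2]@Y+115,C[2][:2]@Y-80,b[:2]@Y+111,g[:2]@Y+111]
  print(yaw,mx,np.round(cx,1),np.round(cy,1),'stopx',(s1[:2]@X+s2[:2]@X)/2,'stop y',s1[:2]@Y,s2[:2]@Y)
```

```text
cam [581.56247831  52.02442906 451.65529479]
a [626.4 142.   14. ]
b [608.8 -42.2  14. ]
e [540.8 114.5  14. ]
g [528.9 -33.8  14. ]
yaw -0.09511292523038763
yaw -0.07955832465356716
[[513.  -36.9  12. ]
 [657.5 -51.8  12. ]
 [674.6 138.6  12. ]] 145.20260979092262 191.14396260377862
yaw -0.08996099812727415
-0.10250802284473079
stop 14 [550.6  98.6  14. ] [612.3  93.3  14. ] 61.919935072690166
stop 30 [551.8  96.9  30. ] [611.2  91.8  30. ] 59.65623811081992
grip [471.8  76.8 188.2]
grip [493.2  74.4 183.4]
grip [463.2  80.4 190.9]
z 14.017699746599703
z 11.931553572521125
z 12.679481851989351
z 19.654589983470657
-0.06 572.4652872355407 [569.3 567.4 573.1] [108.9 102.8  98.8 105.3 108.9] stopx 574.7770424327591 stop y 129.8271649386677 128.25226029632464
-0.08 570.7595384405283 [569.3 567.5 569.4] [119.2 115.9 112.1 117.5 119.5] stopx 572.0814686532276 stop y 140.69966016183662 140.31769989780028
-0.1 568.8254934401651 [569.1 567.3 565.4] [129.5 129.1 125.3 129.8 130.1] stopx 569.1570699138861 stop y 151.5158773969113 152.32701429019454
```

```bash
python3 go.py 393.4 -184.1 80 1.850
```

```text
2.75 shift [-135.8 -208.3  210.3] turn -0.1903 at [589.2 -30.3 290. ] [-3.1400e+00  1.0000e-04  1.6597e+00] [-0.4 -0.5 -0.5]
```

To row units: 210 mm / 1000 = 0.21, -208 mm / 1000 = -0.208, -0.19 rad / 3.1416 = -0.0605.

```bash
python3 inch.py '[[[-0.136, -0.208, 0.1], -0.0605, 1], [[-0.136, -0.208, 0.1], -0.0605, 1], [[-0.136, -0.208, 0.1], -0.0605, 1], [[-0.136, -0.208, 0.1], -0.0605, 1], [[-0.136, -0.208, 0.1], -0.0605, 1], [[-0.136, -0.208, 0.21], -0.0605, 1], [[-0.136, -0.208, 0.21], -0.0605, 1], [[-0.136, -0.208, 0.21], -0.0605, 1], [[-0.136, -0.208, 0.21], -0.0605, 1]]'; python3 go.py 393.4 -184.1 3 1.850
python3 - <<'E'
from h import *
d=cam('wrist');im=d['image'];cv2.imwrite('pics/w3.png',im)
E
```

```text
time: 3.65
eef_pos: [390.9, -184.8, 78.9]
orientation: [-3.137, -0.003, 1.845]
wrist_force: [-0.1, 0.0, 1.0]
opening: 0.999
gripper_force: 0.0
3.65 shift [-0.2  2.9 75.9] turn -0.0045 at [ 390.9 -184.8   78.9] [-3.1368e+00 -2.6000e-03  1.8455e+00] [-0.1  0.   1. ]
```

View pics/w3.png

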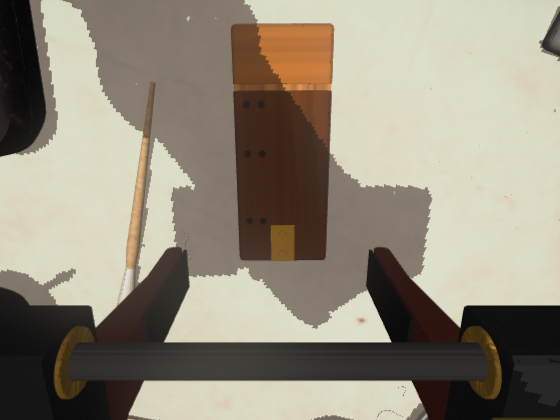

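To row units: 75 mm / 1000 = 0.075, 73 mm / 1000 = 0.073.

```bash
python3 inch.py '[[[0, 0.003, 0.04], 0, 1], [[0, 0.003, 0.065], 0, 1], [[0, 0.003, 0.073], 0, 1], [[0, 0.003, 0.075], 0, 1], [[0, 0.003, 0.075], 0, 1]]' ; python3 go.py 393.4 -184.1 3 1.850
```

```text
time: 4.2
eef_pos: [398.3, -184.4, 6.9]
orientation: [3.14, 0.001, 1.848]
wrist_force: [-0.4, 0.2, 0.4]
opening: 0.999
gripper_force: 0.0
4.2 shift [ 1.6 -4.6  3.9] turn -0.0023 at [ 398.3 -184.4    6.9] [3.1397e+00 9.0000e-04 1.8477e+00] [-0.4  0.2  0.4]
```

To row units: 3 mm / 1000 = 0.003.

```bash
python3 inch.py '[[[0, 0, 0.003], 0, 1], [[0, 0, 0.003], 0, 1]]' ; python3 go.py 393.4 -184.1 3 1.850
```

```text
time: 4.4
eef_pos: [397.9, -184.1, 3.4]
orientation: [3.14, 0.001, 1.848]
wrist_force: [-0.8, 0.2, 0.0]
opening: 1.002
gripper_force: 0.0
4.4 shift [ 1.3 -4.4  0.4] turn -0.002 at [ 397.9 -184.1    3.4] [3.1401e+00 6.0000e-04 1.8480e+00] [-0.8  0.2  0. ]
```

To row units: -4 mm / 1000 = -0.004.

```bash
python3 inch.py '[[[0, -0.004, 0], 0, 1], [[0, -0.004, 0], 0, 1], [[0, -0.004, 0], 0, 0], [[0, -0.004, 0], 0, 0], [[0, -0.004, 0], 0, 0], [[0, -0.004, 0], 0, 0], [[0, -0.004, 0], 0, 0], [[0, -0.004, 0], 0, 0]]' 25 ; python3 go.py 393.4 -184.1 60 1.850
```

```text
time: 5.2
eef_pos: [393.5, -185.2, 2.6]
orientation: [-3.142, -0.0, 1.848]
wrist_force: [0.5, 0.0, 0.3]
opening: 0.682
gripper_force: 25.0
5.2 shift [  1.1   0.2 -57.4] turn -0.0022 at [ 393.5 -185.2    2.6] [-3.1416 -0.      1.8478] [0.5 0.  0.3]
```

To row units: -42 mm / 1000 = -0.042.

```bash
python3 inch.py '[[[0, 0, -0.042], 0, 0], [[0, 0, -0.042], 0, 0], [[0, 0, -0.042], 0, 0]]' ; python3 go.py 563.5 -105 45 1.481
```

```text
time: 5.5
eef_pos: [394.1, -185.1, 45.0]
orientation: [3.14, 0.001, 1.848]
wrist_force: [0.1, -0.1, -1.3]
opening: 0.683
gripper_force: 25.0
5.5 shift [ 30.6 184.9   0.3] turn 0.3673 at [ 394.1 -185.1   45. ] [3.1399e+00 8.0000e-04 1.8483e+00] [ 0.1 -0.1 -1.3]
```

To row units: 185 mm / 1000 = 0.185, 165 mm / 1000 = 0.165, 0.367 rad / 3.1416 = 0.1168.

```bash
python3 inch.py '[[[0, 0.04, 0], 0.0318, 0], [[0.015, 0.085, 0], 0.07, 0], [[0.025, 0.13, 0], 0.105, 0], [[0.03, 0.165, 0], 0.1168, 0], [[0.031, 0.185, 0], 0.1168, 0], [[0.031, 0.185, 0], 0.1168, 0], [[0.031, 0.185, 0], 0.1168, 0]]' ; python3 go.py 563.5 -105 45 1.481
python3 - <<'E'
from h import *
d=cam('wrist');im=d['image'];cv2.imwrite('pics/w4.png',im)
np.savez('pics/w4.npz',c=cloud(d),im=d['image'],M=d['M'],K=d['intrinsics'])
E
```

```text
time: 6.2
eef_pos: [561.4, -105.0, 43.4]
orientation: [-3.139, 0.0, 1.481]
wrist_force: [-0.1, -0.6, -0.7]
opening: 0.682
gripper_force: 25.0
6.2 shift [ 0.2  2.  -1.6] turn -0.0002 at [ 561.4 -105.    43.4] [-3.1390e+00  4.0000e-04  1.4808e+00] [-0.1 -0.6 -0.7]
```

View pics/w4.png

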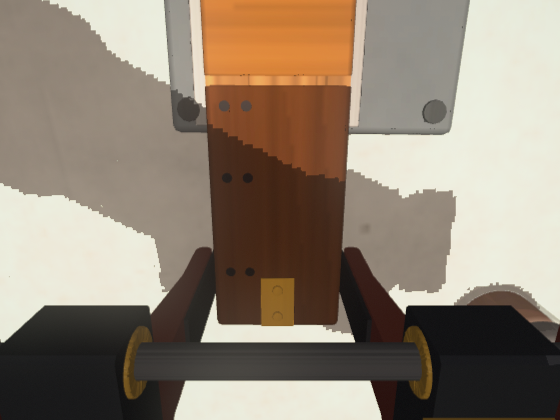

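To row units: 25.5 mm / 1000 = 0.0255, 24 mm / 1000 = 0.024, 0.015 rad / 3.1416 = 0.0048.

```bash
python3 inch.py '[[[0, 0, 0.015], 0.0048, 0], [[0, 0, 0.024], 0.0048, 0], [[0, 0, 0.0255], 0.0048, 0], [[0, 0, 0.0255], 0.0048, 0]]' ; python3 inch.py '[[[0, 0, 0.001], 0, 0], [[0, 0, 0.001], 0, 0]]'; python3 inch.py '[[[0, 0, 0.001], 0, 0], [[0, 0, 0.001], 0, 0]]'
```

```text
time: 6.65
eef_pos: [562.1, -105.0, 18.5]
orientation: [-3.14, 0.0, 1.465]
wrist_force: [-0.1, -0.5, -1.4]
opening: 0.682
gripper_force: 25.0
time: 6.85
eef_pos: [563.1, -104.8, 18.3]
orientation: [3.141, -0.0, 1.466]
wrist_force: [0.5, -0.5, -0.6]
opening: 0.68
gripper_force: 25.0
time: 7.05
eef_pos: [563.0, -104.7, 17.3]
orientation: [3.141, -0.0, 1.466]
wrist_force: [-0.1, 0.2, -1.6]
opening: 0.68
gripper_force: 25.0
```

To row units: 1 mm / 1000 = 0.001.

```bash
python3 inch.py '[[[0, 0, 0.001], 0, 0], [[0, 0, 0.001], 0, 0]]'; python3 inch.py '[[[0, 0, 0.0007], 0, 0], [[0, 0, 0.0007], 0, 0]]'; python3 go.py 570.7 -25.2 17 1.466
```

```text
time: 7.25
eef_pos: [563.1, -104.8, 16.3]
orientation: [3.141, -0.0, 1.466]
wrist_force: [0.8, -0.0, 1.0]
opening: 0.679
gripper_force: 25.0
time: 7.45
eef_pos: [563.1, -104.8, 15.7]
orientation: [3.141, -0.0, 1.466]
wrist_force: [-0.7, -0.3, 3.5]
opening: 0.682
gripper_force: 25.0
7.45 shift [80.  -0.8 -1.3] turn -0.0003 at [ 563.1 -104.8   15.7] [ 3.1412e+00 -1.0000e-04  1.4657e+00] [-0.7 -0.3  3.5]
```

To row units: 65 mm / 1000 = 0.065, 62 mm / 1000 = 0.062.

```bash
python3 inch.py '[[[0, 0, -0.0007], 0, 0], [[0.01, 0, -0.0007], 0, 0], [[0.022, 0, -0.0007], 0, 0], [[0.034, 0, -0.0007], 0, 0], [[0.046, 0, -0.0007], 0, 0], [[0.056, 0, -0.0007], 0, 0], [[0.062, 0, -0.0007], 0, 0], [[0.065, 0, -0.0007], 0, 0], [[0.065, 0, -0.0007], 0, 0]]' 10; python3 inch.py '[[[0.002, 0, 0], 0, 0], [[0.004, 0, 0], 0, 0], [[0.004, 0, 0], 0, 0]]'; python3 go.py 570.7 -25.2 17 1.466
```

```text
time: 8.35
eef_pos: [570.3, -39.5, 16.6]
orientation: [3.141, 0.0, 1.466]
wrist_force: [-0.2, -1.3, 5.6]
opening: 0.681
gripper_force: 10.0
time: 8.65
eef_pos: [570.6, -36.3, 16.6]
orientation: [3.14, 0.001, 1.466]
wrist_force: [0.2, -3.4, 6.2]
opening: 0.683
gripper_force: 10.0
8.65 shift [11.1 -1.1 -0.4] turn -0.0004 at [570.6 -36.3  16.6] [3.1404e+00 6.0000e-04 1.4656e+00] [ 0.2 -3.4  6.2]
```

To row units: -0.6 mm / 1000 = -0.0006.

```bash
python3 inch.py '[[[0, 0, -0.0006], 0, 0], [[0, 0, -0.0006], 0, 0]]'; for i in 1; do python3 inch.py '[[[0.001, 0, 0], 0, 0], [[0.002, 0, 0], 0, 0], [[0.002, 0, 0], 0, 0]]'; done;  python3 inch.py '[[[0.001, 0, 0], 0, 0], [[0.002, 0, 0], 0, 0], [[0.002, 0, 0], 0, 0]]'
```

```text
time: 8.85
eef_pos: [570.0, -35.2, 16.6]
orientation: [-3.141, -0.001, 1.466]
wrist_force: [-0.0, 0.1, 2.4]
opening: 0.682
gripper_force: 10.0
time: 9.15
eef_pos: [570.3, -33.9, 16.7]
orientation: [-3.141, -0.0, 1.466]
wrist_force: [-0.9, -0.7, 0.5]
opening: 0.679
gripper_force: 10.0
time: 9.45
eef_pos: [570.5, -31.9, 16.7]
orientation: [-3.141, -0.0, 1.466]
wrist_force: [0.4, -1.1, 1.1]
opening: 0.683
gripper_force: 10.0
```

To row units: 2 mm / 1000 = 0.002, 1 mm / 1000 = 0.001.

```bash
python3 inch.py '[[[0.001, 0, 0], 0, 0], [[0.002, 0, 0], 0, 0], [[0.002, 0, 0], 0, 0]]';  python3 inch.py '[[[0.001, 0, 0], 0, 0], [[0.002, 0, 0], 0, 0], [[0.002, 0, 0], 0, 0]]'
```

```text
time: 9.75
eef_pos: [570.8, -29.9, 16.7]
orientation: [-3.141, -0.0, 1.466]
wrist_force: [0.3, -0.8, 1.3]
opening: 0.68
gripper_force: 10.0
time: 10.05
eef_pos: [571.0, -27.9, 16.7]
orientation: [-3.142, -0.0, 1.466]
wrist_force: [-0.4, -0.7, 0.2]
opening: 0.678
gripper_force: 10.0
```

To row units: 1.5 mm / 1000 = 0.0015, 1 mm / 1000 = 0.001.

```bash
python3 inch.py '[[[0.001, 0, 0], 0, 0], [[0.0015, 0, 0], 0, 0], [[0.0015, 0, 0], 0, 0]]'
```

```text
time: 10.35
eef_pos: [571.2, -26.6, 16.7]
orientation: [3.142, -0.0, 1.466]
wrist_force: [0.3, -0.2, 1.1]
opening: 0.683
gripper_force: 10.0
```

To row units: 1 mm / 1000 = 0.001, 0.5 mm / 1000 = 0.0005.

```bash
python3 inch.py '[[[0.0005, 0, 0], 0, 0], [[0.001, 0, 0], 0, 0], [[0.001, 0, 0], 0, 0]]'
```

```text
time: 10.65
eef_pos: [571.3, -25.7, 16.7]
orientation: [3.142, 0.0, 1.466]
wrist_force: [-0.2, -0.3, 1.0]
opening: 0.68
gripper_force: 10.0
```

To row units: 1 mm / 1000 = 0.001, 0.5 mm / 1000 = 0.0005.

```bash
python3 inch.py '[[[0.0005, 0, 0], 0, 0], [[0.001, 0, 0], 0, 0], [[0.001, 0, 0], 0, 0]]'
```

```text
time: 10.95
eef_pos: [571.2, -25.6, 16.7]
orientation: [3.141, 0.001, 1.465]
wrist_force: [0.4, -3.9, 0.6]
opening: 0.68
gripper_force: 10.0
```

To row units: 1 mm / 1000 = 0.001, 0.5 mm / 1000 = 0.0005.

```bash
python3 inch.py '[[[0.0005, 0, 0], 0, 0], [[0.001, 0, 0], 0, 0], [[0.001, 0, 0], 0, 0]]'
```

```text
time: 11.25
eef_pos: [571.2, -25.6, 16.8]
orientation: [3.141, 0.002, 1.465]
wrist_force: [-1.2, -6.8, -0.2]
opening: 0.68
gripper_force: 10.0
```

To row units: -0.5 mm / 1000 = -0.0005.

```bash
python3 inch.py '[[[-0.0005, 0, 0], 0, 0], [[-0.0005, 0, 0], 0, 0.85], [[-0.0005, 0, 0], 0, 0.9], [[-0.0005, 0, 0], 0, 0.9], [[-0.0005, 0, 0], 0, 0.9], [[-0.0005, 0, 0], 0, 0.9], [[-0.0005, 0, 0], 0, 0.9]]'
python3 - <<'E'
from h import *
d=cam('wrist');im=d['image'];cv2.imwrite('pics/w5.png',im)
E
```

```text
time: 11.95
eef_pos: [571.4, -24.0, 16.7]
orientation: [-3.142, -0.0, 1.466]
wrist_force: [0.7, 0.1, -0.4]
opening: 0.897
gripper_force: 0.0
```

View pics/w5.png

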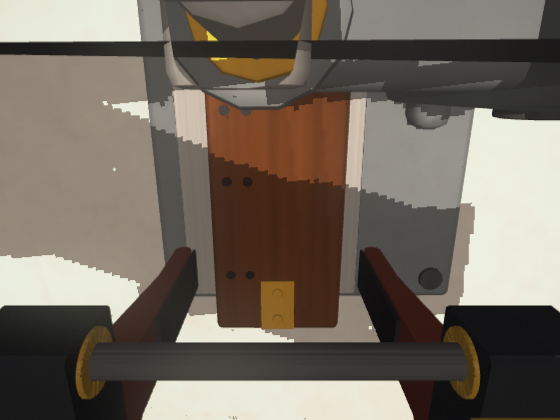

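To row units: -205 mm / 1000 = -0.205, -160 mm / 1000 = -0.16.

```bash
python3 inch.py '[[[0, 0, -0.02], 0, 0.9], [[0, 0, -0.06], 0, 0.9], [[0, 0, -0.11], 0, 0.9], [[0, 0, -0.16], 0, 0], [[0, 0, -0.205], 0, 0], [[0, 0, -0.205], 0, 0], [[0, 0, -0.205], 0, 0]]'
python3 - <<'E'
from h import *
d=cam('wrist');im=d['image'];cv2.imwrite('pics/w6.png',cv2.resize(im,None,fx=1.2,fy=1.2))
np.savez('pics/w6.npz',c=cloud(d),im=d['image'],M=d['M'],K=d['intrinsics'])
E
python3 go.py 485.2 77.5 215 1.466
```

```text
time: 12.7
eef_pos: [571.8, -24.0, 222.5]
orientation: [3.14, -0.001, 1.466]
wrist_force: [-0.3, 1.1, -1.3]
opening: 0.577
gripper_force: 0.0
12.75 shift [ 91.8 -95.8   6.3] turn 0.0002 at [570.9 -23.8 221.2] [-3.1409e+00 -5.0000e-04  1.4662e+00] [-0.5 -0.5 -0.4]
```

View pics/w6.png

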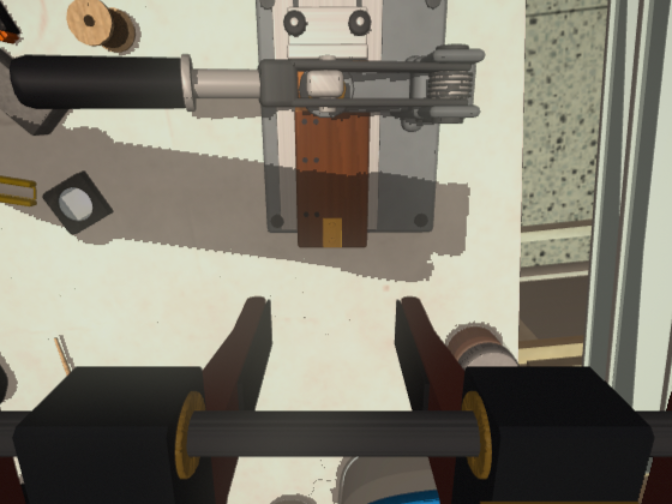

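```bash
python3 - <<'E'
from h import *
f=np.load('pics/w6.npz');d=dict(intrinsics=f['K'],M=f['M']);c=f['c']
print(ray(d,[(83,67.5),(15/1.2,81/1.2),(185/1.2,81/1.2),(125,67.5)],178).round(1)); print([np.median(c[64:71,u-3:u+4].reshape(-1,3),0).round(1) for u in(40,83,110,140)])
E
python3 go.py 485.2 79 215 1.466
```

```text
[[478.9  80.3 178. ]
 [441.9  84.2 178. ]
 [516.2  76.4 178. ]
 [500.9  78.  178. ]]
[array([463.9,  81.4, 190.7]), array([483.1,  79.6, 186.5]), array([495.7,  78.4, 183.9]), array([509.7,  77.2, 180.5])]
12.75 shift [ 93.3 -96.    6.3] turn 0.0002 at [570.9 -23.8 221.2] [-3.1409e+00 -5.0000e-04  1.4662e+00] [-0.5 -0.5 -0.4]
```

To row units: -99 mm / 1000 = -0.099, 94 mm / 1000 = 0.094.

```bash
python3 inch.py '[[[0.03, -0.033, 0], 0, 0], [[0.06, -0.066, 0], 0, 0], [[0.094, -0.099, 0], 0, 0], [[0.094, -0.099, 0], 0, 0], [[0.094, -0.099, 0.006], 0, 0], [[0.094, -0.099, 0.006], 0, 0]]' 20; python3 go.py 482 79.5 190 1.466
```

```text
time: 13.35
eef_pos: [482.4, 78.5, 214.4]
orientation: [-3.14, 0.002, 1.465]
wrist_force: [0.1, -0.4, 0.7]
opening: 0.01
gripper_force: 0.0
13.35 shift [ 1.  -0.4 24.4] turn -0.0014 at [482.4  78.5 214.4] [-3.1400e+00  2.0000e-03  1.4646e+00] [ 0.1 -0.4  0.7]
```

To row units: 24 mm / 1000 = 0.024, 22 mm / 1000 = 0.022.

```bash
python3 inch.py '[[[0.001, 0, 0.012], 0, 0], [[0.001, 0, 0.022], 0, 0], [[0.001, 0, 0.024], 0, 0], [[0.001, 0, 0.024], 0, 0]]'; python3 inch.py '[[[0, 0, 0.002], 0, 0], [[0, 0, 0.002], 0, 0]]';python3 inch.py '[[[0, 0, 0.002], 0, 0], [[0, 0, 0.002], 0, 0]]';python3 inch.py '[[[0, 0, 0.002], 0, 0], [[0, 0, 0.002], 0, 0]]'
```

```text
time: 13.75
eef_pos: [482.7, 79.8, 191.0]
orientation: [-3.14, 0.001, 1.464]
wrist_force: [0.4, 0.4, 0.6]
opening: 0.003
gripper_force: 0.0
time: 13.95
eef_pos: [483.1, 80.6, 189.8]
orientation: [3.141, -0.0, 1.466]
wrist_force: [-1.1, 0.2, -0.0]
opening: 0.004
gripper_force: 0.0
time: 14.15
eef_pos: [483.1, 80.7, 188.0]
orientation: [3.141, -0.0, 1.466]
wrist_force: [-1.4, 0.2, 3.3]
opening: 0.006
gripper_force: 1.4
time: 14.35
eef_pos: [482.9, 80.8, 185.7]
orientation: [-3.141, -0.0, 1.466]
wrist_force: [-0.8, -0.6, 3.5]
opening: 0.003
gripper_force: 1.5
```

To row units: 38 mm / 1000 = 0.038, 35 mm / 1000 = 0.035.

```bash
python3 inch.py '[[[0, 0, 0.006], 0, 0], [[0, -0.001, 0.012], 0, 0], [[0, -0.002, 0.018], 0, 0], [[0, -0.003, 0.024], 0, 0], [[0, -0.003, 0.03], 0, 0], [[0, -0.004, 0.035], 0, 0], [[0, -0.004, 0.038], 0, 0], [[0, -0.004, 0.038], 0, 0]]'; python3 inch.py '[[[0, 0, 0.002], 0, 0], [[0, 0, 0.004], 0, 0], [[0, 0, 0.004], 0, 0]]'; python3 inch.py '[[[0, 0, 0.002], 0, 0], [[0, 0, 0.004], 0, 0], [[0, 0, 0.004], 0, 0]]'
```

```text
time: 15.15
eef_pos: [478.9, 81.2, 147.4]
orientation: [-3.141, 0.0, 1.466]
wrist_force: [-1.9, 2.4, 4.5]
opening: 0.006
gripper_force: 2.3
time: 15.45
eef_pos: [478.8, 81.2, 143.6]
orientation: [-3.141, -0.0, 1.466]
wrist_force: [-2.3, 2.5, 4.9]
opening: 0.002
gripper_force: 2.4
time: 15.75
eef_pos: [478.8, 81.2, 139.8]
orientation: [-3.141, -0.0, 1.466]
wrist_force: [-3.3, 2.0, 9.1]
opening: 0.0
gripper_force: 4.3
```

To row units: 4 mm / 1000 = 0.004, 2 mm / 1000 = 0.002.

```bash
python3 inch.py '[[[0, 0, 0.002], 0, 0], [[0, 0, 0.004], 0, 0], [[0, 0, 0.004], 0, 0]]'; python3 inch.py '[[[0, 0, 0.002], 0, 0], [[0, 0, 0.004], 0, 0], [[0, 0, 0.004], 0, 0]]'; python3 inch.py '[[[0, 0, 0.001], 0, 0], [[0, 0, 0.002], 0, 0], [[0, 0, 0.002], 0, 0], [[0, 0, 0.002], 0, 0]]'
python3 - <<'E'
from h import *
for n in('wrist','scene'):
    d=cam(n);im=d['image'];np.savez(f'pics/{n}7.npz',c=cloud(d),im=im,M=d['M'],K=d['intrinsics'])
    if n=='wrist': w=cv2.resize(im[:250],(560,250))
    else: s=cv2.resize(im[190:290,150:260],(400,330),interpolation=cv2.INTER_CUBIC)
o=np.zeros((590,560,3),np.uint8);o[:250]=w;o[255:585,:400]=s;cv2.imwrite('pics/v7.png',o)
E
```

```text
time: 16.05
eef_pos: [478.9, 81.2, 135.9]
orientation: [-3.141, -0.0, 1.466]
wrist_force: [-3.2, 2.3, 8.7]
opening: 0.01
gripper_force: 4.7
time: 16.35
eef_pos: [479.0, 81.2, 132.0]
orientation: [-3.142, -0.0, 1.466]
wrist_force: [-3.9, 1.8, 9.9]
opening: 0.007
gripper_force: 5.2
time: 16.75
eef_pos: [479.1, 81.2, 130.2]
orientation: [3.141, -0.001, 1.466]
wrist_force: [-3.0, 2.7, 11.4]
opening: 0.001
gripper_force: 5.4
```

View pics/v7.png

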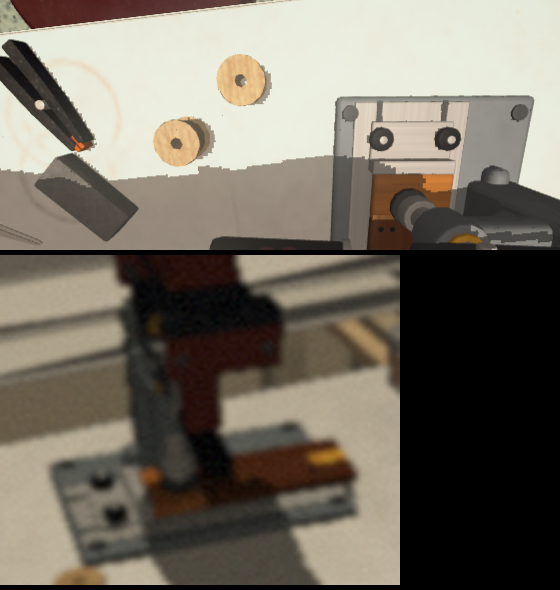

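The manual's scale: shifts go in shares of 1000 mm and turns go in shares of pi rad. Converting my numbers, 0.7 mm / 1000 = 0.0007.

```bash
python3 inch.py '[[[0, 0, 0.0007], 0, 0], [[0, 0, 0.0007], 0, 0], [[0, 0, 0.0007], 0, 0], [[0, 0, 0.0007], 0, 0], [[0, 0, 0.0007], 0, 0], [[0, 0, 0.0007], 0, 0], [[0, 0, 0.0007], 0, 0], [[0, 0, 0.0007], 0, 0], [[0, 0, 0.0007], 0, 0], [[0, 0, 0.0007], 0, 0]]'; python3 -c "
from rig import r
print(r.hand_in())"
```

```text
time: 17.85
eef_pos: [479.2, 81.2, 129.5]
orientation: [3.141, -0.001, 1.466]
wrist_force: [-3.5, 1.5, 10.2]
opening: 0.006
gripper_force: 5.4
the job is handed in; nothing more can be done
None
```

The job is handed in, with no verdict returned: the board lies flat and near square on the bed, pushed to the stop with about 7 N and let go, and the arm is holding the lever down with about 10 N. I put the foot at about half squeeze (4.5–5 mm), worked out from how far the grip went down, since I could not see the groove in the camera images.

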